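# Close up the shelf cupboard

## Robot

A 6-joint arm with a two-finger parallel gripper is mounted at the origin on the work surface. World frame = base frame: x ahead of the robot, y to its left, z up, the work surface at z = 0. Lengths are in m, angles in degrees, forces in N, time in s.
With the tool pointing down it reaches from about 0.325 to 0.85 m from the base axis. Payload 15.5 kg.
Tool frame: the origin (TCP) lies on the centre line of the jaws, within the pads' length; the fingertips stand 14 mm ahead of it and the grasp point (between the pads) lies 5 mm behind it; z points along the fingers, y is the line along which they close (so a half turn about z gives the same grasp; the last joint's range is limited). The gripper opens to 91 mm and grips with 3 to 60 N. Pads are 32 mm wide; open, the fingers measure 118 mm over their backs; the gripper's body (76 mm by 178 mm) begins 60 mm behind the grasp point.
Start: joints at [64.429, 28.281, 77.091, -0, 74.628, -5.472], TCP at [0.215, 0.587, 0.228] pointing down, gripper open.
Joint ranges: [-166.48, 166.48], [-47.26, 123.95], [12.59, 153.08], [-70.14, 250.14], [6.76, 159.57], [-176.63, 176.63]. Speed limits (degrees/s): [108.29, 108.29, 147.25, 172.46, 172.46, 172.46].

## Interface

Orientations are given as [roll, pitch, yaw] about the fixed x, y, z axes, in that order (R = Rz(yaw) Ry(pitch) Rx(roll)).
In Python, from plant import get_state, capture, calibration, close_job, silhouettes gives the robot as it stands.
- The arm moves only by the shell command python3 -m pendant 'ROWS' [FORCE]. ROWS is JSON, a list of rows, each an object with "slide": the shift along the world's x, y, z in mm, a list of three; "rot": the turn, a rotation vector about the world's x, y, z in degrees, a list of three; "hand": the finger opening in mm, from 0 to 91.2. In form: [{"slide": [dx, dy, dz], "rot": [rx, ry, rz], "hand": hand}, ...]. A call has exactly 8 rows; each row is the pose to reach, as a shift and turn from the pose commanded when the call began; what a row does not reach only later rows make up. A row lasts 1/8 s, in which the tool goes at most 62.5 mm and 10.7 degrees, less where a joint would pass 70% of its speed; a pose out of reach is approached as far as the arm can. A call with a gripper value outside its range is refused whole. The fingers move at their own pace and stop on an object; FORCE is the grip in N (left out, the last holds). Time passes only in rows, so rows that repeat a pose let the fingers close, or fill a call up. It gives the time, the measured TCP pose, the force and the opening at its end, in the units of the state.
- get_state(): the state, without advancing time (a new reading comes with each control period).
- capture(name): name is "scene" or "top"; returns the picture (400x640x3 uint8, blue, green, red); there is no depth.
- calibration(name): a dict with "mtx" (3x3 intrinsics, pixels), "origin" and "attitude" of the camera in the world. Camera axes: x right, y down, z forward; pixel columns grow to the right and rows downward; lengths in m; the calibration is good to about 2 mm. A picture is of the moment at which its call begins. calibration takes no time and is no camera call.
- close_job(): hands the job in, once; it reports no verdict.
Trained networks look in the newest picture that a camera, given by its name, has taken for a name from the list of things; names that differ only in an ending like _2 or _b are one class to them, and where a whole thing is asked for, a point or a joint stands for the part that bears it (a point fixed in the world has none). Each returns a list of dicts, best first, with "score" (0 to 1); they miss things now and then, are a little off and sometimes report something else, mostly with a low value. They report only what shows in the picture. A call takes as long as a camera call. They do not tell look-alikes from the thing itself.
- silhouettes(camera, target): "pixels" (400x640 bool, what is visible of it) and "bbox" ([left, top, right, bottom] in pixels, round what is visible of it).
The state is a dict: "t": time; "joint_positions": joint angles; "qd": joint speeds; "tau": joint torques, N m; "tcp_pos": TCP position; "tcp_rot": TCP orientation; "contact_force": force on the tool from outside, world axes, zero at the start; "ft_torque": the same for the moment, N m; "opening": opening from 0.0 (shut) to 1.0 (fully open).
Only numpy, scipy, OpenCV 4.12 (cv2) and the standard library are available. Lean on these libraries where they do the work, as an engineer would, in place of code of your own. Each camera call takes 0.05 s, during which the arm holds its last target. There are 200 camera calls.

## Task

Close up the small wooden cupboard: take whichever stands in the way of its open door, the lidded pot or the soap dispenser, and stand it upright and gently on the floor of the serving tray, and slide the cupboard's pull-out rack fully home; only after both, push the door shut until it seats on its catch. Leave everything else where it stands.

Things in the scene. Friction and masses are not known exactly. Their poses are not given: they have to be found in the camera images.
- cupboard: Wooden cupboard standing on the work surface, 200 deep (its +x, away from the robot) x 280 wide (y) x 220 mm high. Origin: middle of its open front's lower edge, on the work surface; its front is the plane x = 0. The front edge of its roof is set back 14 mm from that plane; side walls 18 mm thick. Fixed.
- door (a joint): Opening angle of the cupboard's door, rad: 0 = shut, 1.57 = straight out towards the robot. Seen from above it turns counter-clockwise as it shuts. It stays where it is left (about 1 N moves it at mid panel). A spring roller catch inside the free edge meets it at about 0.07 rad and takes about 6 N there, or 10 N at mid panel, to overcome; below about 0.03 rad it pulls the door in and holds it at 0.
- door_hinge (a point): Point on the door's upright hinge axis, at the cupboard's left (+y) front edge, mid-thickness of the panel (9 mm in front of the front plane), 170 mm above the work surface. Axes turn with the door: -y runs along the panel to its free edge, -x out of its outer face. The panel is wood, 278 wide x 16 mm thick, from 20 to 218 mm above the work surface.
- door_push (a point): Point on the door's outer face (the face that looks at the robot when shut), 190 mm from the hinge, 170 mm above the work surface. -x points out of the face. A steel knob 38 mm long and 28 mm in diameter stands out of the same face lower down, 250 mm from the hinge and 80 mm above the work surface.
- rack (a joint): How far the cupboard's pull-out rack stands out, m: 0 = fully home. It slides along the cupboard's x with about 2 N of friction and stays where it is left. When home, its front panel is 10 mm behind the cupboard's front plane.
- rack_front (a point): On the front face of the rack's wooden front panel, in the middle of its width, 170 mm above the work surface. The panel is 145 wide x 158 x 12 mm thick, its top edge 185 mm above the work surface. -x points out of the face.
- tray: Wooden serving tray, 320 (x) x 220 (y) x 28 mm high, wall and floor 8 mm thick, a low grab bar (top 47 mm high) over each short end, 0.9 kg, loose. Origin: centre of its underside. A mug stands on it. A heavy filled kettle, 206 mm high, stands beyond its far end and a toaster, 180 mm high, to its right.
- pot: Small white ceramic pot with a clip-on lid, 60 mm in diameter, 86 mm high, 0.2 to 0.45 kg, loose. Origin: centre of its underside, z up. Clip on its +x side and hinge on its -x side stand out to 38 mm from the axis, so it is best gripped across its y.
- pot_grip (a point): Point on the pot's axis 56 mm above its underside, a good grip height (60 mm across).
- dispenser: White plastic push dispenser for soap, 64 mm in diameter, 165 mm high, 0.2 to 0.45 kg, loose. Origin: centre of its underside, z up. A spout at the top reaches 52 mm to its +x.
- dispenser_grip (a point): Point on the dispenser's axis 124 mm above its underside, in the middle of its slim round collar (34 mm in diameter, from 97 to 138 mm up): grip it here across y; pump head above, 32 mm across, to 165 mm.
- mug: Blue ceramic mug on the tray, 74 mm in diameter, 85 mm high, handle to its +y reaching about 70 mm from the axis. Origin: centre of its underside. To be left.
- tin: Plain round steel tin, 70 mm in diameter, 70 mm high. Origin: centre of its underside. To be left.
- bowl: White ceramic bowl, 110 mm across, 50 mm high. Origin: centre of its underside. To be left.
- bottle: Green glass bottle, 68 mm in diameter, 250 mm high. Origin: centre of its underside. To be left.
There are look-alikes about, which are no part of the job. What is shaped like the pot but turquoise is not meant.

How it is judged (in metres and radians):
On the way:
1. the thing in the door's way stands upright on the tray, the other of the two has not been moved, and the rack is fully home (within 6 mm), all while the door is still open by more than 0.4 rad (((x of pot in the frame of tray between -0.145 and 0.145 m and y of pot in the frame of tray between -0.095 and 0.095 m and z of pot in the frame of tray between 0.002 and 0.016 m and angle between pot's own z axis and vertical below 0.12 rad and linear speed of pot below 0.03 m/s and distance of dispenser from where it was at the start of the episode below 0.03 m) or (x of dispenser in the frame of tray between -0.145 and 0.145 m and y of dispenser in the frame of tray between -0.095 and 0.095 m and z of dispenser in the frame of tray between 0.002 and 0.016 m and angle between dispenser's own z axis and vertical below 0.12 rad and linear speed of dispenser below 0.03 m/s and distance of pot from where it was at the start of the episode below 0.03 m)) and value of joint rack below 0.006 m and value of joint door above 0.4 rad), for 0.2 s.
At the end, for the whole second after the job is handed in: The door is seated on its catch (within 0.015 rad of shut), the rack is home (within 6 mm), the pot or dispenser that stood in the door's way stands upright (within 0.12 rad) and at rest on the tray's floor, and the other one is within 30 mm of where it stood (((x of pot in the frame of tray between -0.145 and 0.145 m and y of pot in the frame of tray between -0.095 and 0.095 m and z of pot in the frame of tray between 0.002 and 0.016 m and angle between pot's own z axis and vertical below 0.12 rad and linear speed of pot below 0.03 m/s and distance of dispenser from where it was at the start of the episode below 0.03 m) or (x of dispenser in the frame of tray between -0.145 and 0.145 m and y of dispenser in the frame of tray between -0.095 and 0.095 m and z of dispenser in the frame of tray between 0.002 and 0.016 m and angle between dispenser's own z axis and vertical below 0.12 rad and linear speed of dispenser below 0.03 m/s and distance of pot from where it was at the start of the episode below 0.03 m)) and value of joint rack below 0.006 m and value of joint door below 0.015 rad); the robot touches nothing.
It fails at once if the mug, tin, bowl, bottle or serving tray is shifted by more than 40 mm (distance of any of mug, tin, bowl, bottle, tray from where it was at the start of the episode above 0.04 m).
It fails at once if the pot, dispenser, mug or bottle is tipped over (angle between any of pot, dispenser, mug, bottle's own z axis and vertical above 0.6 rad).
It fails at once if the pot or dispenser is dropped or banged down on the tray (more than 60 N) (contact force between any of pot, dispenser and tray above 60 N).
It also fails if it takes over 72 s, if anything falls off the work surface, if the arm or the gripper's body presses on something with over 40 N, if the wrist force passes 120 N, or if a joint passes its speed limit or range.

## Working session

There is one attempt and no reset: what is moved stays moved. The work goes in short steps, Python scripts to look and compute and a shell command to move; the robot and the scene stay as the last step left them, time stands still between calls to the robot, and variables do not carry over. Pictures are saved under pics/ and viewed, on a budget of 10 in all, crops included, one or two more only if the job needs it, and the job is handed in when it is done.

```bash
mkdir -p pics; ls; python3 - <<'E'
from plant import *
import cv2,numpy as np
for n in("scene","top"):
    im=capture(n); cv2.imwrite(f"pics/{n}0.png",im); c=calibration(n); print(n,c)
    for t in "cupboard door rack tray pot dispenser mug tin bowl bottle".split():
        print(t,[(round(d["score"],2),[int(v) for v in d["bbox"]]) for d in silhouettes(n,t)][:4])
s=get_state();print(s)
E
```

```text
pics
scene {'mtx': array([[405.5002967 ,   0.        , 324.01980364],
       [  0.        , 405.5002967 , 201.16948317],
       [  0.        ,   0.        ,   1.        ]]), 'origin': array([ 0.88570826, -0.34410808,  0.9892886 ]), 'attitude': array([-147.82259645,    0.81922329,   41.53196957])}
cupboard [(0.74, [301, 116, 488, 320])]
door [(0.86, [303, 117, 414, 195]), (0.63, [302, 117, 489, 322])]
rack []
tray [(0.96, [160, 240, 313, 393]), (0.75, [302, 112, 412, 194])]
pot [(0.91, [259, 206, 284, 234]), (0.9, [141, 219, 175, 257]), (0.86, [302, 187, 329, 222]), (0.73, [289, 119, 305, 149])]
dispenser [(0.73, [384, 107, 415, 149]), (0.72, [299, 187, 329, 222])]
mug [(0.58, [199, 264, 247, 301]), (0.2, [305, 116, 413, 196])]
tin [(0.75, [332, 311, 363, 350])]
bowl [(0.77, [344, 101, 375, 135])]
bottle [(0.85, [431, 120, 464, 169])]
top {'mtx': array([[418.28323314,   0.        , 325.04826481],
       [  0.        , 418.28323314, 197.45970342],
       [  0.        ,   0.        ,   1.        ]]), 'origin': array([0.32306427, 0.04876161, 1.41405829]), 'attitude': array([-172.6659942 
[... 474 characters left out ...]
, 242])]
bottle [(0.63, [197, 124, 231, 165])]
{'t': 1.1, 'joint_positions': array([ 6.44279722e+01,  2.82804422e+01,  7.70912482e+01, -4.79608341e-04,
        7.46282229e+01, -5.47166471e+00]), 'qd': array([ 0.02435892, -0.03440692,  0.06353814,  0.09589591,  0.03488471,
       -0.03507909]), 'tau': array([ 3.96092204e-03, -8.78693318e+01, -3.82255840e+01,  7.13464036e-02,
        4.40167438e-02,  7.59808199e-05]), 'tcp_pos': array([0.21479006, 0.58693364, 0.22792448]), 'tcp_rot': array([1.79999958e+02, 4.68610682e-04, 1.59899764e+02]), 'contact_force': array([-0.69483674, -0.59769515, -0.36981136]), 'ft_torque': array([ 0.03365547, -0.02196423,  0.03142916]), 'opening': 0.9979766777732952}
```

View pics/scene0.png

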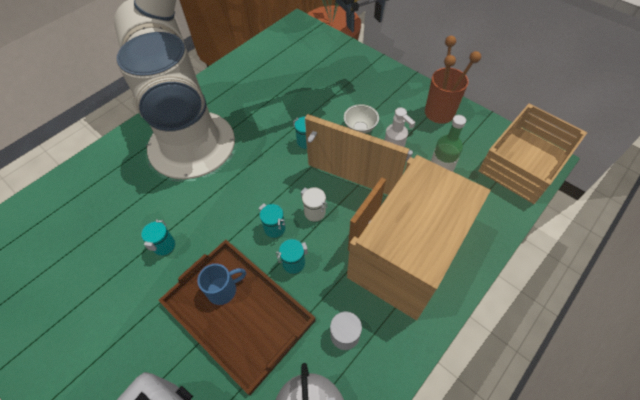

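View pics/top0.png

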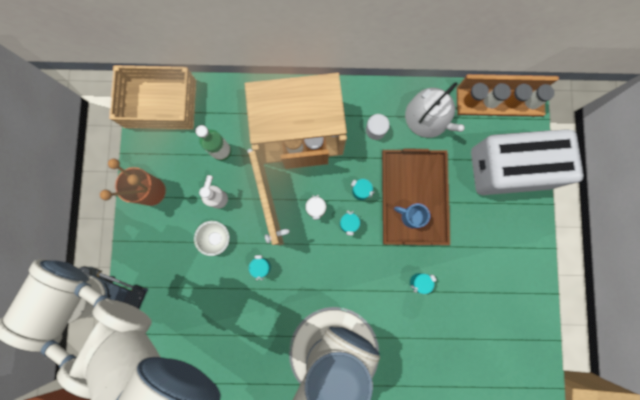

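The scene shows the white pot at top (317,207) / scene (314,204), which is inside the door's swing. The dispenser at top (211,192) is behind the open door. Candidates for the pot, in top pixels: white (317,207); turquoise (363,188), (350,223), (259,267) and (424,283). I choose the white one and will check it in close crops.

```bash
python3 - <<'E'
import cv2
a=cv2.imread("pics/top0.png")[65:255,235:460]; cv2.imwrite("pics/c1.png",cv2.resize(a,None,fx=3,fy=3,interpolation=cv2.INTER_CUBIC))
a=cv2.imread("pics/scene0.png")[100:325,255:495]; cv2.imwrite("pics/c2.png",cv2.resize(a,None,fx=2.6,fy=2.6,interpolation=cv2.INTER_CUBIC))
E
```

```text
(no output)
```

View pics/c1.png

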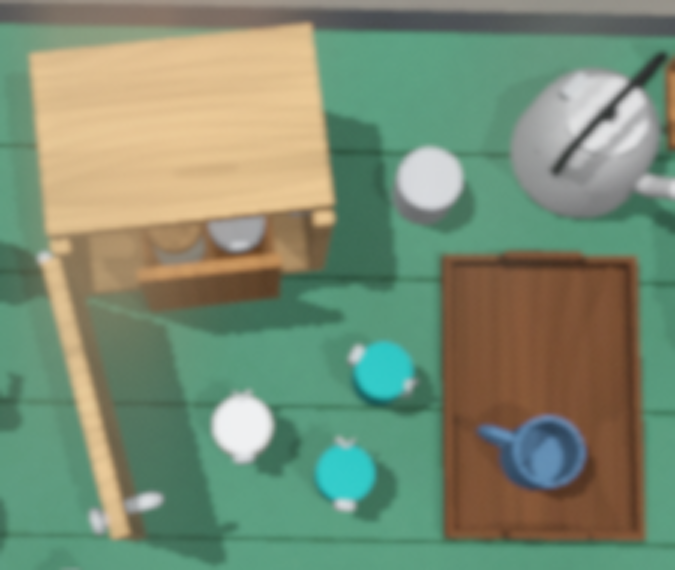

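View pics/c2.png

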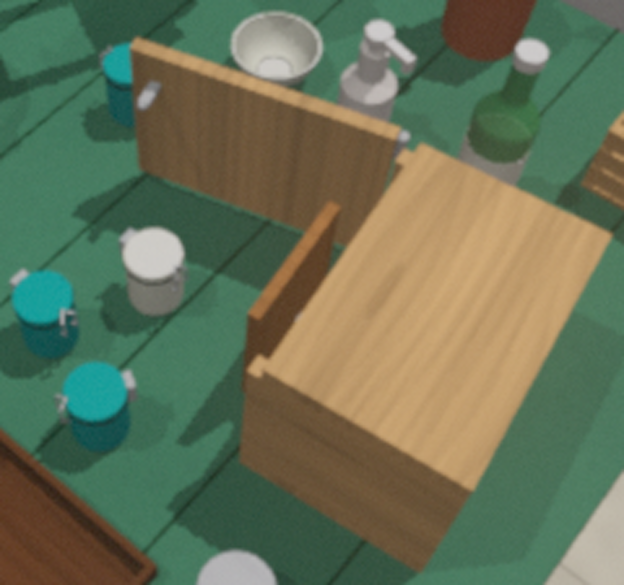

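The crops confirm the choice: white pot lid at c1 (243,425), with clip and hinge along the image vertical (about world x). The rack stands out at c1 (140–280, ~270). The door runs from (50,262) to (120,535). The tray is free above the mug at c1 (540,330).

```bash
cat >h.py <<'E'
import numpy as np, cv2
from plant import *
from scipy.spatial.transform import Rotation as R
from scipy.optimize import least_squares
C={n:calibration(n) for n in("scene","top")}
def proj(n,P):
    c=C[n];Rm=R.from_euler("xyz",c["attitude"],degrees=True).as_matrix()
    p=(np.atleast_2d(P)-c["origin"])@Rm; p=p@c["mtx"].T; return p[:,:2]/p[:,2:]
def ray(n,px,z):
    c=C[n];Rm=R.from_euler("xyz",c["attitude"],degrees=True).as_matrix()
    d=Rm@np.linalg.inv(c["mtx"])@[px[0],px[1],1]; return c["origin"]+d*(z-c["origin"][2])/d[2]
T=lambda u,v:((u+.5)/3-.5+235,(v+.5)/3-.5+65)
S=lambda u,v:((u+.5)/2.6-.5+255,(v+.5)/2.6-.5+100)
def place(p,L): # p=x,y,yaw
    c,s=np.cos(p[2]),np.sin(p[2]); L=np.atleast_2d(L)
    return np.c_[p[0]+c*L[:,0]-s*L[:,1],p[1]+s*L[:,0]+c*L[:,1],L[:,2]]
def fit(obs,p0):
    f=lambda p:np.concatenate([(proj(n,place(p,l))[0]-px) for n,px,l in obs])
    r=least_squares(f,p0,loss="soft_l1"); print("  res px",np.round(r.fun.reshape(-1,2),1).tolist()); return r.x
E
python3 - <<'E'
from h import *
t="top";s="scene"
ob=[(t,T(30,55),(.2,.14,.22)),(t,T(312,24),(.2,-.14,.22)),(t,T(333,205),(.014,-.14,.22)),(t,T(48,235),(.014,.14,.22)),
(s,S(610,236),(.2,.14,.22)),(s,S(472,490),(.2,-.14,.22)),(s,S(268,372),(.014,-.14,.22)),(s,S(420,146),(.014,.14,.22)),(s,S(243,462),(0,-.14,0)),(s,S(420,570),(.2,-.14,0))]
cb=fit(ob,[.55,.15,0]);print("cupboard",cb[:2],np.degrees(cb[2]))
H=place(cb,(-.009,.14,.218))[0];print("hinge",H)
for n,px,z in((t,T(120,535),.218),(s,S(137,42),.218),(s,S(140,170),.02)):
    d=ray(n,px,z)-H; print("door free",d[:2],np.hypot(*d[:2]),"angle",-np.pi/2+cb[2]-np.arctan2(d[1],d[0])%(2*np.pi)+2*np.pi)
def inv(P): 
    c,q=np.cos(cb[2]),np.sin(cb[2]);d=P[:2]-cb[:2];return np.array([c*d[0]+q*d[1],-q*d[0]+c*d[1]])
for n,px in((t,T(140,278)),(t,T(280,267)),(s,S(250,318)),(s,S(330,208))): P=ray(n,px,.185);print("rack corner",P[:2],"in cup",inv(P))
for n,px in((t,T(243,425)),(s,S(154,253))):
    for z in(.08,.086):print("pot",n,z,ray(n,px,z)[:2])
print("pot clip/hinge",ray(t,T(247,395),.07)[:2],ray(t,T(243,457),.07)[:2])
tr=fit([(t,T(443,257),(.16,.11,.028)),(t,T(637,259),(.16,-.11,.028)),(t,T(643,540),(-.16,-.11,.028)),(t,T(443,538),(-.16,.11,.028))],[.45,-.25,0]);print("tray",tr)
for nm,px,z in(("mug",(548,450),.085),("turqA",(384,372),.086),("turqB",(345,474),.086),("tin",(430,180),.07),("kettle",(590,140),.1)): print(nm,ray(t,T(*px),z)[:2])
for nm,px,z in(("disp head",(209,183),.165),("toaster fl",(474,150),.18),("toaster nl",(488,193),.18)):print(nm,ray(t,px,z)[:2])
E
```

```text
res px [[0.5, -0.9], [-0.2, -0.9], [0.7, -1.3], [0.7, -0.4], [0.6, -1.5], [0.3, -0.2], [-2.2, -1.4], [-0.2, -1.9], [-1.6, -0.4], [0.3, 0.9]]
cupboard [0.63996812 0.11656293] 7.879708057989757
hinge [0.61185997 0.25400722 0.218     ]
door free [-0.26762469 -0.07406875] 0.27768535401266176 angle 1.438318178605754
door free [-0.26202318 -0.07478726] 0.27248720942695054 angle 1.4302934653094228
door free [-0.26055795 -0.08557624] 0.27425123150317343 angle 1.390987980223649
rack corner [0.60029534 0.17180132] in cup [-0.03172535  0.06015571]
rack corner [0.61420483 0.03215068] in cup [-0.03709242 -0.08008325]
rack corner [0.62445225 0.02527464] in cup [-0.02788442 -0.08829923]
rack corner [0.60596176 0.16448698] in cup [-0.02711519  0.05213361]
pot top 0.08 [0.46575415 0.0675395 ]
pot top 0.086 [0.46511239 0.06745505]
pot scene 0.08 [0.46756443 0.06774482]
pot scene 0.086 [0.47032358 0.06502718]
pot clip/hinge [0.4994772  0.06400007] [0.43229636 0.06700307]
  res px [[-0.1, -0.8], [-0.1, -0.3], [0.0, 0.7], [0.2, 0.3]]
tray [ 0.50941549 -0.26428725  0.001527  ]
mug [ 0.44425466 -0.25768711]
turqA [ 0.52487274 -0.0823888 ]
turqB [ 0.41484703 -0.04160668]
tin [ 0.74297584 -0.13376744]
kettle [ 0.78194968 -0.3038864 ]
disp head [0.52166261 0.38929676]
toaster fl [ 0.63522787 -0.41012327]
toaster nl [ 0.50434706 -0.44834857]
```

```bash
python3 -m pendant '[{"slide":[0,0,50],"rot":[0,0,0],"hand":91},{"slide":[10,-20,90],"rot":[0,0,3],"hand":91},{"slide":[35,-65,90],"rot":[0,0,6],"hand":91},{"slide":[60,-115,90],"rot":[0,0,9],"hand":91},{"slide":[85,-165,90],"rot":[0,0,12],"hand":91},{"slide":[110,-215,90],"rot":[0,0,15],"hand":91},{"slide":[135,-265,90],"rot":[0,0,17.6],"hand":91},{"slide":[150,-300,90],"rot":[0,0,17.6],"hand":91}]' 15 && python3 -m pendant '[{"slide":[25,-50,0],"rot":[0,0,0],"hand":91},{"slide":[50,-100,0],"rot":[0,0,0],"hand":91},{"slide":[75,-150,0],"rot":[0,0,0],"hand":91},{"slide":[95,-195,0],"rot":[0,0,0],"hand":91},{"slide":[102,-219,0],"rot":[0,0,0],"hand":91},{"slide":[102,-219,-40],"rot":[0,0,0],"hand":91},{"slide":[102,-219,-80],"rot":[0,0,0],"hand":91},{"slide":[102,-219,-120],"rot":[0,0,0],"hand":91}]'
```

```text
t: 2.1
tcp_pos: [0.3655, 0.285, 0.3181]
tcp_rot: [180.0, 0.0, 177.5]
contact_force: [0.3, 0.7, 0.5]
opening: 0.998
t: 3.1
tcp_pos: [0.4669, 0.0678, 0.197]
tcp_rot: [180.0, 0.0, 177.5]
contact_force: [0.9, 0.9, 0.4]
opening: 0.996
```

```bash
python3 -m pendant '[{"slide":[0,0,-30],"rot":[0,0,0],"hand":91},{"slide":[0,0,-60],"rot":[0,0,0],"hand":91},{"slide":[0,0,-90],"rot":[0,0,0],"hand":91},{"slide":[0,0,-115],"rot":[0,0,0],"hand":91},{"slide":[0,0,-135],"rot":[0,0,0],"hand":91},{"slide":[0,0,-145],"rot":[0,0,0],"hand":91},{"slide":[0,0,-146],"rot":[0,0,0],"hand":91},{"slide":[0,0,-146],"rot":[0,0,0],"hand":91}]' && python3 -m pendant '[{"slide":[0,0,0],"rot":[0,0,0],"hand":75},{"slide":[0,0,0],"rot":[0,0,0],"hand":65},{"slide":[0,0,0],"rot":[0,0,0],"hand":50},{"slide":[0,0,0],"rot":[0,0,0],"hand":50},{"slide":[0,0,0],"rot":[0,0,0],"hand":50},{"slide":[0,0,0],"rot":[0,0,0],"hand":50},{"slide":[0,0,0],"rot":[0,0,0],"hand":50},{"slide":[0,0,0],"rot":[0,0,0],"hand":50}]' 20
```

```text
t: 4.1
tcp_pos: [0.4671, 0.068, 0.0525]
tcp_rot: [180.0, 0.0, 177.5]
contact_force: [0.8, 1.1, 0.2]
opening: 0.996
t: 5.1
tcp_pos: [0.4669, 0.0679, 0.052]
tcp_rot: [180.0, 0.0, 177.5]
contact_force: [-0.6, -0.1, 6.0]
opening: 0.674
```

```bash
python3 -m pendant '[{"slide":[0,0,15],"rot":[0,0,0],"hand":50},{"slide":[0,0,45],"rot":[0,0,0],"hand":50},{"slide":[0,0,80],"rot":[0,0,0],"hand":50},{"slide":[0,0,115],"rot":[0,0,0],"hand":50},{"slide":[0,-10,130],"rot":[0,0,0],"hand":50},{"slide":[10,-35,130],"rot":[0,0,0],"hand":50},{"slide":[20,-65,130],"rot":[0,0,0],"hand":50},{"slide":[35,-100,130],"rot":[0,0,0],"hand":50}]' && python3 -m pendant '[{"slide":[10,-35,0],"rot":[0,0,0],"hand":50},{"slide":[22,-70,0],"rot":[0,0,0],"hand":50},{"slide":[35,-105,0],"rot":[0,0,0],"hand":50},{"slide":[48,-140,0],"rot":[0,0,0],"hand":50},{"slide":[60,-175,0],"rot":[0,0,0],"hand":50},{"slide":[70,-200,0],"rot":[0,0,0],"hand":50},{"slide":[73,-213,0],"rot":[0,0,0],"hand":50},{"slide":[73,-213,0],"rot":[0,0,0],"hand":50}]' && python3 - <<'E'
from h import *
a=capture("scene")[150:400,120:440]; cv2.imwrite("pics/c3.png",cv2.resize(a,None,fx=2.4,fy=2.4,interpolation=cv2.INTER_CUBIC))
E
```

```text
t: 6.1
tcp_pos: [0.5014, -0.0327, 0.1816]
tcp_rot: [180.0, -0.1, 177.5]
contact_force: [0.7, 0.3, -3.5]
opening: 0.671
t: 7.1
tcp_pos: [0.5744, -0.2452, 0.1815]
tcp_rot: [180.0, -0.0, 177.5]
contact_force: [-0.4, 0.7, -3.8]
opening: 0.672
```

View pics/c3.png

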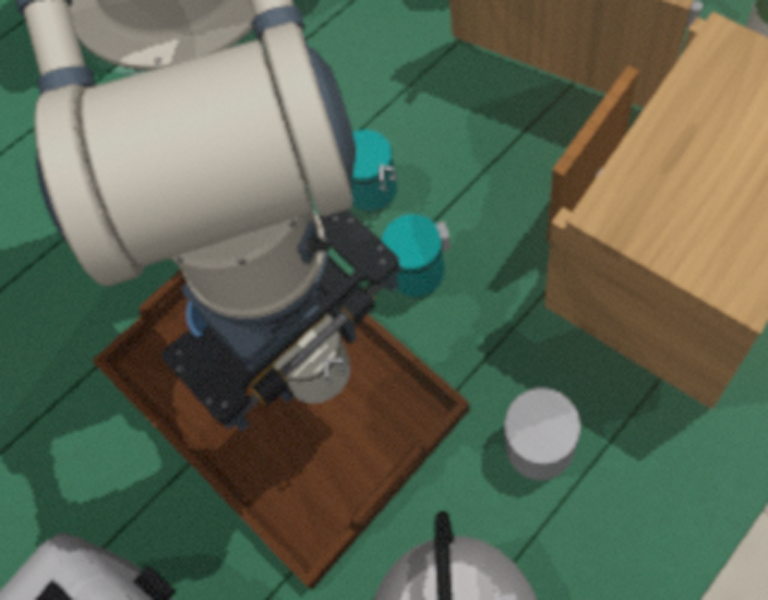

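Pot held at c3 (318,370), over free tray floor with the mug clear behind. Lowering.

```bash
python3 -m pendant '[{"slide":[0,0,-20],"rot":[0,0,0],"hand":50},{"slide":[0,0,-45],"rot":[0,0,0],"hand":50},{"slide":[0,0,-70],"rot":[0,0,0],"hand":50},{"slide":[0,0,-92],"rot":[0,0,0],"hand":50},{"slide":[0,0,-106],"rot":[0,0,0],"hand":50},{"slide":[0,0,-113],"rot":[0,0,0],"hand":50},{"slide":[0,0,-116],"rot":[0,0,0],"hand":50},{"slide":[0,0,-117],"rot":[0,0,0],"hand":50}]' && python3 -m pendant '[{"slide":[0,0,-1],"rot":[0,0,0],"hand":50},{"slide":[0,0,-1.5],"rot":[0,0,0],"hand":50},{"slide":[0,0,-2],"rot":[0,0,0],"hand":50},{"slide":[0,0,-2.5],"rot":[0,0,0],"hand":50},{"slide":[0,0,-3],"rot":[0,0,0],"hand":50},{"slide":[0,0,-3.5],"rot":[0,0,0],"hand":50},{"slide":[0,0,-4],"rot":[0,0,0],"hand":50},{"slide":[0,0,-4],"rot":[0,0,0],"hand":50}]'
```

```text
t: 8.15
tcp_pos: [0.575, -0.2451, 0.0653]
tcp_rot: [-180.0, 0.0, 177.5]
contact_force: [0.4, -0.5, -3.5]
opening: 0.67
t: 9.15
tcp_pos: [0.5748, -0.245, 0.0609]
tcp_rot: [180.0, -0.0, 177.5]
contact_force: [-0.3, -0.6, -4.1]
opening: 0.674
```

```bash
python3 -m pendant '[{"slide":[0,0,-0.3],"rot":[0,0,0],"hand":50},{"slide":[0,0,-0.6],"rot":[0,0,0],"hand":50},{"slide":[0,0,-0.9],"rot":[0,0,0],"hand":50},{"slide":[0,0,-1.2],"rot":[0,0,0],"hand":50},{"slide":[0,0,-1.5],"rot":[0,0,0],"hand":50},{"slide":[0,0,-1.5],"rot":[0,0,0],"hand":50},{"slide":[0,0,-1.5],"rot":[0,0,0],"hand":50},{"slide":[0,0,-1.5],"rot":[0,0,0],"hand":50}]'
```

```text
t: 10.15
tcp_pos: [0.575, -0.2451, 0.0601]
tcp_rot: [-180.0, 0.0, 177.5]
contact_force: [-3.0, 2.6, 8.1]
opening: 0.676
```

```bash
python3 -m pendant '[{"slide":[0,0,0],"rot":[0,0,0],"hand":65},{"slide":[0,0,0],"rot":[0,0,0],"hand":75},{"slide":[0,0,0],"rot":[0,0,0],"hand":85},{"slide":[0,0,0],"rot":[0,0,0],"hand":85},{"slide":[0,0,10],"rot":[0,0,0],"hand":85},{"slide":[0,0,30],"rot":[0,0,0],"hand":85},{"slide":[0,0,60],"rot":[0,0,0],"hand":85},{"slide":[0,0,100],"rot":[0,0,0],"hand":85}]'; python3 -m pendant '[{"slide":[-10,20,40],"rot":[0,0,0],"hand":60},{"slide":[-30,50,80],"rot":[0,0,0],"hand":30},{"slide":[-55,90,100],"rot":[0,0,0],"hand":0},{"slide":[-80,135,100],"rot":[0,0,0],"hand":0},{"slide":[-100,180,100],"rot":[0,0,0],"hand":0},{"slide":[-110,220,100],"rot":[0,0,0],"hand":0},{"slide":[-110,255,100],"rot":[0,0,0],"hand":0},{"slide":[-110,280,100],"rot":[0,0,0],"hand":0}]'
python3 - <<'E'
from h import *
a=capture("scene"); cv2.imwrite("pics/s4.png",a)
t=capture("top"); x=np.vstack([cv2.resize(a[100:400,140:440],None,fx=1.33,fy=1.33),]); y=cv2.resize(t[65:265,240:460],(440,400))
cv2.imwrite("pics/c4.png",np.hstack([cv2.resize(x,(360,400)),y]))
E
```

```text
t: 11.15
tcp_pos: [0.5744, -0.2448, 0.1605]
tcp_rot: [180.0, -0.1, 177.5]
contact_force: [0.5, 0.1, 0.2]
opening: 0.93
t: 12.15
tcp_pos: [0.4645, 0.0363, 0.2602]
tcp_rot: [180.0, 0.1, 177.5]
contact_force: [-0.6, -1.6, -0.4]
opening: 0.089
```

View pics/c4.png

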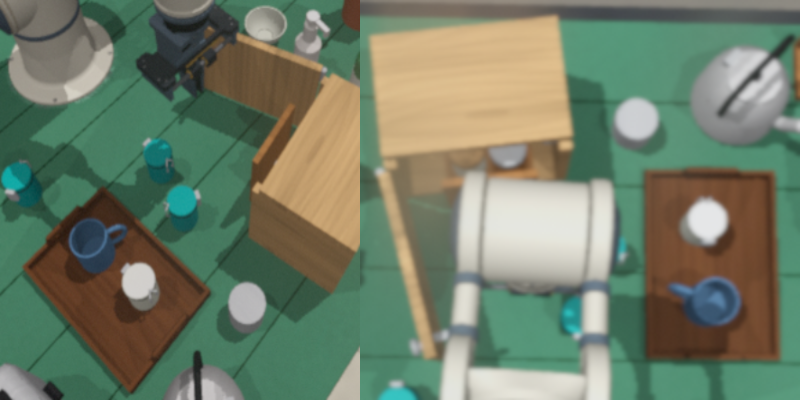

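The pot stands upright on the tray at (700,222), clear of the mug, and the tray has not moved. Next is the rack. Fingers shut at z 0.175, tool aligned with the cupboard yaw.

```bash
python3 -m pendant '[{"slide":[30,15,0],"rot":[0,0,4],"hand":0},{"slide":[65,35,0],"rot":[0,0,8],"hand":0},{"slide":[98,57,-10],"rot":[0,0,10.4],"hand":0},{"slide":[98,57,-35],"rot":[0,0,10.4],"hand":0},{"slide":[98,57,-60],"rot":[0,0,10.4],"hand":0},{"slide":[98,57,-80],"rot":[0,0,10.4],"hand":0},{"slide":[98,57,-85],"rot":[0,0,10.4],"hand":0},{"slide":[98,57,-85],"rot":[0,0,10.4],"hand":0}]' && python3 -m pendant '[{"slide":[8,1.1,0],"rot":[0,0,0],"hand":0},{"slide":[16,2.2,0],"rot":[0,0,0],"hand":0},{"slide":[24,3.3,0],"rot":[0,0,0],"hand":0},{"slide":[32,4.4,0],"rot":[0,0,0],"hand":0},{"slide":[40,5.5,0],"rot":[0,0,0],"hand":0},{"slide":[47,6.5,0],"rot":[0,0,0],"hand":0},{"slide":[52,7.2,0],"rot":[0,0,0],"hand":0},{"slide":[57,7.9,0],"rot":[0,0,0],"hand":0}]'
```

```text
t: 13.25
tcp_pos: [0.563, 0.0915, 0.1749]
tcp_rot: [-180.0, 0.0, -172.1]
contact_force: [0.9, -0.5, -0.3]
opening: 0.004
t: 14.25
tcp_pos: [0.62, 0.0998, 0.1743]
tcp_rot: [-180.0, -0.0, -172.1]
contact_force: [-3.0, -2.0, -0.0]
opening: 0.005
```

Sliding with about 3 N, as expected; continue in small steps to the stop.

```bash
python3 -m pendant '[{"slide":[3,0.4,0],"rot":[0,0,0],"hand":0},{"slide":[6,0.8,0],"rot":[0,0,0],"hand":0},{"slide":[9,1.2,0],"rot":[0,0,0],"hand":0},{"slide":[11,1.5,0],"rot":[0,0,0],"hand":0},{"slide":[13,1.8,0],"rot":[0,0,0],"hand":0},{"slide":[14.5,2,0],"rot":[0,0,0],"hand":0},{"slide":[15.5,2.1,0],"rot":[0,0,0],"hand":0},{"slide":[15.5,2.1,0],"rot":[0,0,0],"hand":0}]'
```

```text
t: 15.25
tcp_pos: [0.6354, 0.102, 0.1744]
tcp_rot: [180.0, 0.0, -172.1]
contact_force: [-1.1, -0.8, -0.2]
opening: 0.006
```

```bash
python3 -m pendant '[{"slide":[0.5,0.1,0],"rot":[0,0,0],"hand":0},{"slide":[1,0.1,0],"rot":[0,0,0],"hand":0},{"slide":[1.5,0.2,0],"rot":[0,0,0],"hand":0},{"slide":[2,0.3,0],"rot":[0,0,0],"hand":0},{"slide":[2.5,0.3,0],"rot":[0,0,0],"hand":0},{"slide":[3,0.4,0],"rot":[0,0,0],"hand":0},{"slide":[3,0.4,0],"rot":[0,0,0],"hand":0},{"slide":[3,0.4,0],"rot":[0,0,0],"hand":0}]'
```

```text
t: 16.25
tcp_pos: [0.6359, 0.1021, 0.1744]
tcp_rot: [180.0, -0.3, -172.1]
contact_force: [-18.2, -3.1, 12.3]
opening: 0.002
```

Contact with a firm stop: the finger front is computed at about 10 mm behind the front plane, which is the rack's home position. Backing off, then going over the door to its outer side.

```bash
python3 -m pendant '[{"slide":[-20,-3,0],"rot":[0,0,0],"hand":0},{"slide":[-55,-7,0],"rot":[0,0,0],"hand":0},{"slide":[-80,-7,40],"rot":[0,0,-10],"hand":0},{"slide":[-100,-7,90],"rot":[0,0,-20],"hand":0},{"slide":[-120,0,135],"rot":[0,0,-30],"hand":0},{"slide":[-155,20,140],"rot":[0,0,-40],"hand":0},{"slide":[-190,50,140],"rot":[0,0,-50],"hand":0},{"slide":[-220,90,140],"rot":[0,0,-60],"hand":0}]' && python3 -m pendant '[{"slide":[-20,30,0],"rot":[0,0,-10],"hand":0},{"slide":[-32,51,0],"rot":[0,0,-20],"hand":0},{"slide":[-32,53,0],"rot":[0,0,-21.6],"hand":0},{"slide":[-32,53,0],"rot":[0,0,-21.6],"hand":0},{"slide":[-32,53,0],"rot":[0,0,-21.6],"hand":0},{"slide":[-32,53,0],"rot":[0,0,-21.6],"hand":0},{"slide":[-32,53,0],"rot":[0,0,-21.6],"hand":0},{"slide":[-32,53,0],"rot":[0,0,-21.6],"hand":0}]'
python3 - <<'E'
from h import *
a=capture("scene"); t=capture("top")
cv2.imwrite("pics/c5.png",np.hstack([cv2.resize(a[100:325,255:495],(420,394),interpolation=cv2.INTER_CUBIC),cv2.resize(t[65:265,190:380],(374,394))]))
E
```

```text
t: 17.25
tcp_pos: [0.4187, 0.1914, 0.315]
tcp_rot: [179.9, 0.0, 127.9]
contact_force: [0.5, 0.4, 0.3]
opening: 0.005
t: 18.25
tcp_pos: [0.3876, 0.2437, 0.3144]
tcp_rot: [-180.0, -0.0, 106.7]
contact_force: [-0.1, 0.0, -0.3]
opening: 0.004
```

View pics/c5.png

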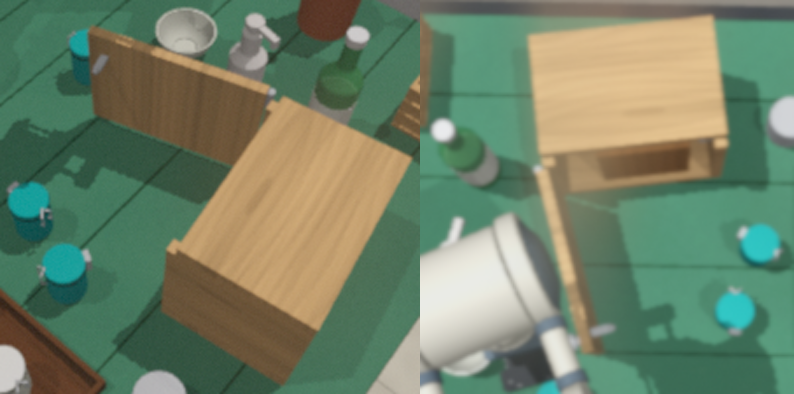

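The rack panel is back inside the cupboard, top-view (645,163), flush behind the frame. The door is unmoved and the gripper is on its outer side. Lower and start the sweep.

```bash
python3 - <<'E'
import numpy as np
H=np.array([.6119,.2540])
for th in (1.425,1.2,1.0,.8,.6,.4,.2,.1,.05,0):
    a=np.radians(-82.12)-th; u=np.array([np.cos(a),np.sin(a)]); n=np.array([u[1],-u[0]])
    p=H+.22*u+(.008+.016)*n; print(th,np.round(p*1000,0),"yaw",round(np.degrees(a)-90+360,1))
E
python3 -m pendant '[{"slide":[0,0,-30],"rot":[0,0,0],"hand":0},{"slide":[0,0,-60],"rot":[0,0,0],"hand":0},{"slide":[0,0,-90],"rot":[0,0,0],"hand":0},{"slide":[0,0,-120],"rot":[0,0,0],"hand":0},{"slide":[0,0,-140],"rot":[0,0,0],"hand":0},{"slide":[0,0,-145],"rot":[0,0,0],"hand":0},{"slide":[0,0,-145],"rot":[0,0,0],"hand":0},{"slide":[0,0,-145],"rot":[0,0,0],"hand":0}]'
```

```text
1.425 [394. 216.] yaw 106.2
1.2 [408. 168.] yaw 119.1
1.0 [429. 129.] yaw 130.6
0.8 [458.  95.] yaw 142.0
0.6 [492.  68.] yaw 153.5
0.4 [532.  48.] yaw 165.0
0.2 [574.  36.] yaw 176.4
0.1 [596.  33.] yaw 182.2
0.05 [607.  33.] yaw 185.0
0 [618.  33.] yaw 187.9
t: 19.35
tcp_pos: [0.388, 0.2441, 0.1702]
tcp_rot: [179.9, -0.0, 106.7]
contact_force: [0.2, -0.4, -0.5]
opening: 0.004
```

```bash
python3 -m pendant '[{"slide":[3,-14,0],"rot":[0,0,0],"hand":0},{"slide":[6,-28,0],"rot":[0,0,0],"hand":0},{"slide":[10,-42,0],"rot":[0,0,3],"hand":0},{"slide":[14,-58,0],"rot":[0,0,7.5],"hand":0},{"slide":[20,-76,0],"rot":[0,0,12.4],"hand":0},{"slide":[26,-89,0],"rot":[0,0,16],"hand":0},{"slide":[33,-102,0],"rot":[0,0,20],"hand":0},{"slide":[41,-115,0],"rot":[0,0,23.9],"hand":0}]' && python3 -m pendant '[{"slide":[9,-12,0],"rot":[0,0,4],"hand":0},{"slide":[19,-23,0],"rot":[0,0,8],"hand":0},{"slide":[29,-34,0],"rot":[0,0,11.4],"hand":0},{"slide":[40,-43,0],"rot":[0,0,15],"hand":0},{"slide":[51,-52,0],"rot":[0,0,19],"hand":0},{"slide":[63,-61,0],"rot":[0,0,23],"hand":0},{"slide":[76,-68,0],"rot":[0,0,26.5],"hand":0},{"slide":[89,-75,0],"rot":[0,0,30],"hand":0}]'
```

```text
t: 20.35
tcp_pos: [0.4287, 0.1275, 0.1696]
tcp_rot: [180.0, 0.0, 130.7]
contact_force: [-0.4, 1.1, -0.9]
opening: 0.0
t: 21.35
tcp_pos: [0.5176, 0.0525, 0.1695]
tcp_rot: [-180.0, -0.0, 160.7]
contact_force: [-0.6, 0.3, 0.3]
opening: 0.006
```

```bash
python3 -m pendant '[{"slide":[10,-4,0],"rot":[0,0,3],"hand":0},{"slide":[20,-7,0],"rot":[0,0,6],"hand":0},{"slide":[31,-10,0],"rot":[0,0,9],"hand":0},{"slide":[42,-13,0],"rot":[0,0,12],"hand":0},{"slide":[53,-16,0],"rot":[0,0,15],"hand":0},{"slide":[62,-18,0],"rot":[0,0,17.5],"hand":0},{"slide":[69,-19,0],"rot":[0,0,19.5],"hand":0},{"slide":[73,-19.5,0],"rot":[0,0,20.3],"hand":0}]'
```

```text
t: 22.35
tcp_pos: [0.5907, 0.0337, 0.1694]
tcp_rot: [-180.0, -0.0, -179.1]
contact_force: [0.2, -0.2, 0.1]
opening: 0.007
```

```bash
python3 -m pendant '[{"slide":[4,0,0],"rot":[0,0,1],"hand":0},{"slide":[8,0,0],"rot":[0,0,2],"hand":0},{"slide":[12,0,0],"rot":[0,0,3],"hand":0},{"slide":[16,0,0],"rot":[0,0,4],"hand":0},{"slide":[19,0,0],"rot":[0,0,5],"hand":0},{"slide":[22,0,0],"rot":[0,0,6],"hand":0},{"slide":[24,0,0],"rot":[0,0,7],"hand":0},{"slide":[25,0,0],"rot":[0,0,7],"hand":0}]'
```

```text
t: 23.35
tcp_pos: [0.6159, 0.0345, 0.1694]
tcp_rot: [180.0, 0.0, -172.1]
contact_force: [-0.0, -0.1, 0.3]
opening: 0.004
```

```bash
python3 -m pendant '[{"slide":[0.7,0.1,0],"rot":[0,0,0],"hand":0},{"slide":[1.4,0.2,0],"rot":[0,0,0],"hand":0},{"slide":[2.1,0.3,0],"rot":[0,0,0],"hand":0},{"slide":[2.8,0.4,0],"rot":[0,0,0],"hand":0},{"slide":[3.5,0.5,0],"rot":[0,0,0],"hand":0},{"slide":[4,0.5,0],"rot":[0,0,0],"hand":0},{"slide":[4,0.5,0],"rot":[0,0,0],"hand":0},{"slide":[4,0.5,0],"rot":[0,0,0],"hand":0}]'
```

```text
t: 24.35
tcp_pos: [0.6175, 0.0346, 0.1694]
tcp_rot: [180.0, -0.2, -172.1]
contact_force: [-15.9, -2.8, 10.6]
opening: 0.008
```

Firm stop at x 0.6175, against 0.618 predicted for a shut door. Back away and check.

```bash
python3 -m pendant '[{"slide":[-10,-1,0],"rot":[0,0,0],"hand":0},{"slide":[-35,-4,0],"rot":[0,0,0],"hand":0},{"slide":[-75,-4,20],"rot":[0,0,0],"hand":0},{"slide":[-115,10,60],"rot":[0,0,0],"hand":0},{"slide":[-150,40,110],"rot":[0,0,0],"hand":0},{"slide":[-180,85,150],"rot":[0,0,0],"hand":0},{"slide":[-200,135,150],"rot":[0,0,0],"hand":0},{"slide":[-210,185,150],"rot":[0,0,0],"hand":0}]' && python3 -m pendant '[{"slide":[-20,50,0],"rot":[0,0,0],"hand":0},{"slide":[-45,100,0],"rot":[0,0,0],"hand":0},{"slide":[-70,150,0],"rot":[0,0,0],"hand":0},{"slide":[-95,200,0],"rot":[0,0,0],"hand":0},{"slide":[-120,230,0],"rot":[0,0,0],"hand":0},{"slide":[-120,230,0],"rot":[0,0,0],"hand":0},{"slide":[-120,230,0],"rot":[0,0,0],"hand":0},{"slide":[-120,230,0],"rot":[0,0,0],"hand":0}]'
python3 - <<'E'
from h import *
a=capture("scene"); t=capture("top")
cv2.imwrite("pics/c6.png",np.hstack([cv2.resize(a[90:400,150:500],(446,396)),cv2.resize(t[65:265,190:460],(350,396))[:, :]]))
H=np.array([.6119,.2540])
b=np.array([[H[0]+.278*np.cos(np.radians(-82.12)-th),H[1]+.278*np.sin(np.radians(-82.12)-th),.218] for th in(0,.05,.1)])
print("free-edge top px top/scene for th 0,.05,.1",proj("top",b).round(1).tolist(),proj("scene",b).round(1).tolist())
s0=cv2.imread("pics/scene0.png")
for n in("dispenser","mug","tin","bowl","bottle","tray"):print(n,[(round(d["score"],2),[int(v) for v in d["bbox"]]) for d in silhouettes("scene",n)][:2])
E
```

```text
t: 25.35
tcp_pos: [0.4084, 0.2214, 0.3206]
tcp_rot: [180.0, 0.2, -172.1]
contact_force: [1.1, 0.1, -0.3]
opening: 0.008
t: 26.35
tcp_pos: [0.2902, 0.4491, 0.3195]
tcp_rot: [-180.0, 0.0, -172.2]
contact_force: [-0.2, -0.6, 0.0]
opening: 0.007
free-edge top px top/scene for th 0,.05,.1 [[346.6, 139.5], [347.1, 144.1], [347.3, 148.7]] [[346.8, 235.7], [341.4, 232.4], [336.2, 229.0]]
dispenser [(0.67, [197, 265, 248, 301]), (0.61, [384, 109, 412, 155])]
mug [(0.72, [197, 263, 248, 301])]
tin [(0.74, [332, 314, 365, 353])]
bowl [(0.93, [343, 102, 375, 134])]
bottle [(0.69, [157, 239, 311, 393]), (0.61, [431, 118, 468, 172])]
tray [(0.83, [158, 241, 313, 391]), (0.49, [337, 146, 410, 271])]
```

View pics/c6.png

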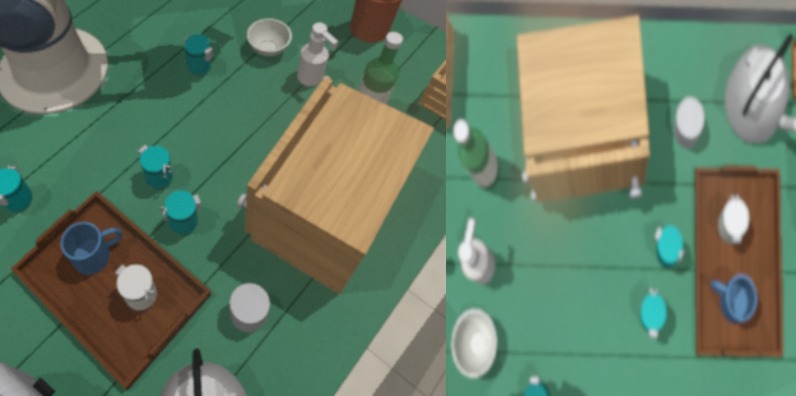

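The door is shut: its free edge is at top pixel y≈139.7, against 139.5 predicted for angle 0. The pot stands upright on the tray at (735,220) and everything else is in place.

```bash
python3 -c "from plant import *; print(close_job())"
```

```text
the job is handed in; nothing more can be done
None
```

The cupboard is closed up and the job is handed in, after about 26 s on the robot's clock. The white pot stood in the door's way. I set it gently on the free end of the tray (about 8 N at touchdown), slid the rack home and then pushed the door shut through its catch.

**Last checks:**
- **Pot:** the pictures show it upright on the tray, clear of the mug.
- **Rack:** it met a firm stop at 18 N, where its front panel should sit when home, 10 mm behind the front plane. I could not see it again once the door was shut.
- **Door:** it met a firm stop at x = 0.6175 m, against 0.618 m predicted for shut. After I backed away, its free edge was at row 139.7 in the top picture, against 139.5 predicted.
- **Other things:** the dispenser, mug, tin, bowl, bottle and tray look unmoved. Their detected boxes changed by at most a few pixels, apart from two low-value misdetections.

No check failed, though the hand-in itself reports no verdict.

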